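# Press an organiser's end panel home with the bench quick clamp

## Robot

A 6-joint arm with a two-finger parallel gripper is mounted at the origin on a cart in front of the work surface, level with it; the furniture and walls round the work are solid. World frame = base frame: x ahead of the robot, y to its left, z up, the work surface at z = 0. Lengths are in m, angles in rad, forces in N, time in s.
With the tool pointing down it reaches from about 0.325 to 0.85 m from the base axis. Payload 15.5 kg.
Tool frame: the origin (TCP) lies on the centre line of the jaws, within the pads' length; the fingertips stand 17 mm ahead of it and the grasp point (between the pads) lies 2 mm behind it; x points along the fingers, y is the direction in which the jaws open and shut, and the axes are right-handed (so a half turn about x gives the same grasp; the last joint's range is limited). The gripper opens to 91 mm and grips with 3 to 60 N. Pads are 32 mm wide; open, the fingers measure 118 mm over their backs; the gripper's body (76 mm by 178 mm) begins 60 mm behind the grasp point.
Start: joints at [1.089, 0.494, 1.345, -0, 1.302, -0.096], TCP at [0.235, 0.579, 0.231] pointing down, gripper open.
Joint ranges: [-2.91, 2.91], [-0.82, 2.16], [0.22, 2.67], [-1.22, 4.37], [0.12, 2.79], [-3.08, 3.08]. Speed limits (rad/s): [1.89, 1.89, 2.57, 3.01, 3.01, 3.01].

## Interface

Orientations are given as a unit quaternion [x, y, z, w].
In Python, from plant import * gives the robot as it stands. The module is installed in compiled form; this text tells all that it offers.
- The arm moves only by the tool step_arm, never from a script. Its argument "rows" is one flat list of numbers, 7 for each row, row after row: the turn, a rotation vector about the tool's x, y, z in degrees, then the shift along the tool's x, y, z in m, then the gripper command: -1 is fully open, 1 is shut, values between are in proportion. In form: [rx, ry, rz, dx, dy, dz, gripper, rx, ry, rz, dx, dy, dz, gripper, ...]. A call has 1 to 12 rows; each row shifts and turns the pose as measured when the row begins, along the tool's axes as they then stand; what a row does not reach is not made up. A row lasts 1/10 s, in which the tool goes at most 50 mm and 8.59 degrees, less where a joint would pass 70% of its speed; a pose out of reach is approached as far as the arm can. A call with a gripper value outside its range is refused whole. The fingers move at their own pace and stop on an object; "squeeze" is the grip in N (left out, the last holds). Time passes only in rows, so rows that do not move let the fingers close. It gives the time, the measured TCP pose, the force and the opening at its end, in the units of the state.
- get_state(): the state, without advancing time (a new reading comes with each control period).
- read_camera(name): name is "side" or "top"; returns a dict with "frame" (400x640x3 uint8, red, green, blue), "depth" (400x640 float32, m along the optical axis (not along the pixel's ray), 0 where there is no reading), "camera_matrix" (3x3 intrinsics, pixels), "pose" (4x4, takes a point from camera to world coordinates). Camera axes: x right, y up, looking along -z (the intrinsics and any distortion apply to the point x, -y, -z); pixel columns grow to the right and rows downward; lengths in m; the calibration is good to about 2 mm. A picture is of the moment at which its call begins.
- job_done(): hands the job in, once; it reports no verdict.
The state is a dict: "clock": time; "q": joint angles; "qd": joint speeds; "joint_efforts": joint torques, N m; "tcp_pos": TCP position; "ee_rot": TCP orientation; "contact_force": force on the tool from outside, world axes, zero at the start; "wrist_torque": the same for the moment, N m; "gripper_width": finger opening in m.
Only numpy, scipy, OpenCV 4.12 (cv2) and the standard library are available. Lean on these libraries where they do the work, as an engineer would, in place of code of your own. Each camera call takes 0.05 s, during which the arm holds its last target. There are 200 camera calls.

## Task

The end panel of the wooden desk organiser still stands off on its dowels. Squeeze the bench clamp's trigger again and again so that its jaw walks up to the panel and presses it fully home, firmly but gently: stop squeezing as soon as you feel it go hard, and keep that pressure for a second. Then press the release tab until the jaw has sprung all the way back; never push the organiser, the bar or the jaw by hand, and leave everything else on the table alone.

Things in the scene. Friction and masses are not known exactly. Their poses are not given: they have to be found in the camera images.
- clamp: Quick clamp on a fixed plywood board 375 x 120 x 12 mm. Origin under its housing at the board's underside, 20 mm above the table; z up; x along the bar, towards the organiser (pushing direction). A toothed steel bar (16 mm wide, top 64 mm high) runs along x through a grey housing (x -52 to 42 mm, 30 mm wide, 80 mm high). On it two black posts: grip post (front), trigger post (behind).
- grip_post (a point): Point in the fixed grip post, which is 10 mm thick (x), 26 mm wide (y) and reaches from 84 mm to 128 mm above the table: on its centre line, 107 mm above the table. It lies 20 mm ahead (+x) of the clamp's origin. Axes as the clamp's. Its front face is 5 mm ahead of this point.
- trigger_post (a point): Point in the trigger post, which is 10 mm thick (x), 22 mm wide (y) and reaches from 84 mm to 126 mm above the table: on its centre line, 107 mm above the table. Axes as the clamp's. At rest it is 38 mm behind the grip post (48 mm over both posts, 28 mm between them); it slides 18 mm along clamp +x.
- trigger (a joint): Travel, m: 0 out, 0.018 fully squeezed to the grip post (between fingers, or pushed along clamp +x). The first 5 mm idle, then it drives the bar 1:1; force on it = force on the panel + 7 to 10 N of springs and friction. A spring (3.6 to 5 N) returns it. Teeth are 6 mm apart: a full squeeze gains 12 mm, which stays; a short one 6 mm or nothing.
- jaw: Toothed bar with the jaw plate (40 mm wide, 35 to 78 mm above the table) and pad; not to be touched by the robot. Axes as the clamp's; its origin is on the clamp's when fully back (start) and moves along +x with it, at most 56 mm. A lock pawl stops it going back (but it may settle up to 6 mm, to a tooth). While the release tab is down and the trigger out, a weak spring (2 to 2.6 N) drives it back.
- press_pad: Round rubber pad on the jaw, diameter 28 mm, sprung (3.5 N per mm, at most 9 mm). Axes as the clamp's. Its force on the panel is the clamping force: it has to reach more than 8 N with the panel home and must never pass 30 N.
- pad_face (a point): Centre of the pad's front face, 58 mm above the table; 62 mm ahead (+x) of the clamp's origin when the jaw is fully back. Axes as the clamp's.
- tab_top (a point): Centre of the top face of the release tab, a black ribbed plate 26 x 26 mm beside the housing, 72 mm above the table, 40 mm behind (-x) and 56 mm to the -y side of the clamp's origin; axes as the clamp's. It is the outer end of a rocker: pressed down 8 to 11 mm (its stop; 1 to 5 N) it lifts the lock pawl. It springs up when let go.
- organiser: Open wooden desk organiser, 100 x 110 x 60 mm with its panel home, standing on the board against a steel end stop that is fixed. Axes as the clamp's; origin on the top of the board (32 mm above the table), in the plane where the panel's outer face must come.
- panel_face (a point): Centre line of the end panel's outer face (the face towards the jaw), 58 mm above the table; at the start 10 to 38 mm ahead of the pad.
- panel (a joint): Gap still open between the end panel (12 x 110 x 60 mm) and the organiser, m: 0 fully home, at the start 0.008 to 0.016. The dowels slide tightly: it takes 4 N to move it, and it stays where it is left.
- roll: Roll of tape, 53 mm diameter, 15 mm high, a bystander; origin at its underside.
- punch: Black desk punch, 144 x 100 x 57 mm, a bystander; origin at its underside.
- can: Black round can, 48 mm diameter, 58 mm high, a bystander; origin at its underside.
- stapler: Black stapler, 147 x 37 x 75 mm, a bystander; origin at its underside.
- clip: Black binder clip, 26 x 41 x 55 mm, standing on the clamp's board, a bystander; origin at its underside.

How it is judged:
By the outcome, as a careful person would: the job done as asked, in the order asked, and still so for the second after the job is handed in, with the robot touching nothing.
It also fails if it takes over 64 s, if anything falls off the work surface, if the arm or the gripper's body presses on something with over 40 N, if the wrist force passes 120 N, or if a joint passes its speed limit or range.

## Working session

There is one attempt and no reset: what is moved stays moved. The work goes in short steps, Python scripts to look and compute and a tool call to move; the robot and the scene stay as the last step left them, time stands still between calls to the robot, and variables do not carry over. Pictures are saved under pics/ and viewed, about 8 in all and at most 12, crops included, and the job is handed in when it is done.

Besides the shell and the picture viewer there is one more tool, called after "Call:" as name(argument=value, ...) on one line, values as JSON. step_arm: Moves the arm, as the interface text tells. Its arguments: {"type":"object","properties":{"rows":{"type":"array"},"squeeze":{"type":"number"}},"required":["rows"]}

```bash
mkdir -p pics; cat > h.py <<'E'
from plant import *
import numpy as np, cv2
from scipy.spatial.transform import Rotation as R
def cam(n):
    c=read_camera(n); return c
def pts(c):
    K=c["camera_matrix"];d=c["depth"];v,u=np.mgrid[0:d.shape[0],0:d.shape[1]]
    x=(u-K[0,2])/K[0,0]*d; y=-(v-K[1,2])/K[1,1]*d
    P=np.stack([x,y,-d],-1)@c["pose"][:3,:3].T+c["pose"][:3,3]
    P[d==0]=np.nan
    return P
def save(c,n): cv2.imwrite("pics/"+n,c["frame"][:,:,::-1])
E
python3 - <<'E'
from h import *
s=get_state(); print(s)
for n in("top","side"):
    c=cam(n); save(c,n+"0.png"); np.save(n+"0.npy",pts(c)); print(n,c["camera_matrix"],c["pose"])
E
```

```text
{'clock': 0.0, 'q': array([ 1.08952521e+00,  4.94153063e-01,  1.34612550e+00,  1.01510893e-05,
        1.30249823e+00, -9.54912813e-02]), 'qd': array([ 5.90129539e-04, -1.02403116e-03, -1.33171194e-04, -5.73461581e-04,
        3.91243564e-05, -1.18157327e-03]), 'joint_efforts': array([ 1.04307841e-03, -8.78841734e+01, -3.81856513e+01,  7.08890171e-02,
        5.32489910e-02, -1.06654677e-04]), 'tcp_pos': array([0.2349997 , 0.5787537 , 0.23035889]), 'ee_rot': array([ 0.13515008,  0.6941151 , -0.13595085,  0.69387034]), 'contact_force': array([-0.52497731,  0.3395647 , -0.29948394]), 'wrist_torque': array([-0.01921195,  0.00664493,  0.00196128]), 'gripper_width': 0.09134348352547916}
top [[492.86152807   0.         324.1928951 ]
 [  0.         492.86152807 203.84455312]
 [  0.           0.           1.        ]] [[ 0.00395694  0.99383785 -0.11077308  0.39974281]
 [-0.99998758  0.00426813  0.00257223  0.0228127 ]
 [ 0.00302917  0.11076153  0.9938424   1.64358759]
 [ 0.          0.          0.          1.        ]]
side [[489.43586308   0.         321.13049627]
 [  0.         489.43586308 202.23183564]
 [  0.           0.           1.        ]] [[-0.94841575  0.10537805 -0.2990034   0.13201208]
 [-0.31656404 -0.36585984  0.87517643  1.29256172]
 [-0.01716895  0.92468484  0.38034613  0.6265359 ]
 [ 0.          0.          0.          1.        ]]
```

View pics/top0.png

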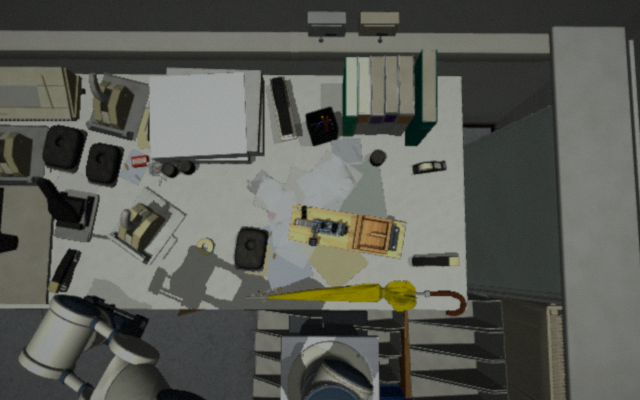

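View pics/side0.png

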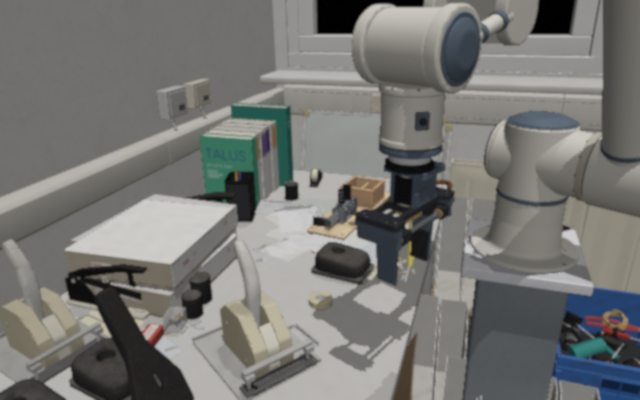

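The top view shows the clamp board from about (289,205) to (405,255), with the jaw pushing image-right. The tab is at about (313,240), the clip at (304,212) and the organiser at (375,233). The side view sees the clamp at (340,215).

```bash
python3 - <<'E'
from h import *
t=cv2.imread("pics/top0.png")[195:265,280:415]; cv2.imwrite("pics/top0c.png",cv2.resize(t,None,fx=5.9,fy=5.9,interpolation=cv2.INTER_CUBIC))
P=np.load("top0.npy")
z=P[195:265,280:415,2]; np.set_printoptions(linewidth=250)
print((z[5:55:2,5:130:3]*1000).round().astype(int))
# board mask
f=cv2.imread("pics/top0.png"); hsv=cv2.cvtColor(f,cv2.COLOR_BGR2HSV)
m=(np.abs(P[...,2]-.032)<.006); m[:195]=0;m[265:]=0;m[:,:280]=0;m[:,415:]=0
m=cv2.morphologyEx(m.astype(np.uint8),cv2.MORPH_OPEN,np.ones((2,2)))
q=P[m>0]; r=cv2.minAreaRect((q[:,:2]*1000).astype(np.float32)); print(r,cv2.boxPoints(r))
E
```

```text
[[12 16 17 ... -4  3  1]
 [10 12 16 ...  1  1  1]
 [11 15 14 ... -4 -3 -3]
 ...
 [25 21 15 ... 35 -3  2]
 [23 20 19 ... 27 -1  2]
 [21 18 16 ...  4 -6  1]]
((501.221435546875, -86.98320007324219), (421.065673828125, 163.38648986816406), 78.91020202636719) [[ 380.55823 -277.87128]
 [ 540.8938  -309.29822]
 [ 621.88464  103.90488]
 [ 461.54907  135.33182]]<stdin>:5: RuntimeWarning: invalid value encountered in cast
```

View pics/top0c.png

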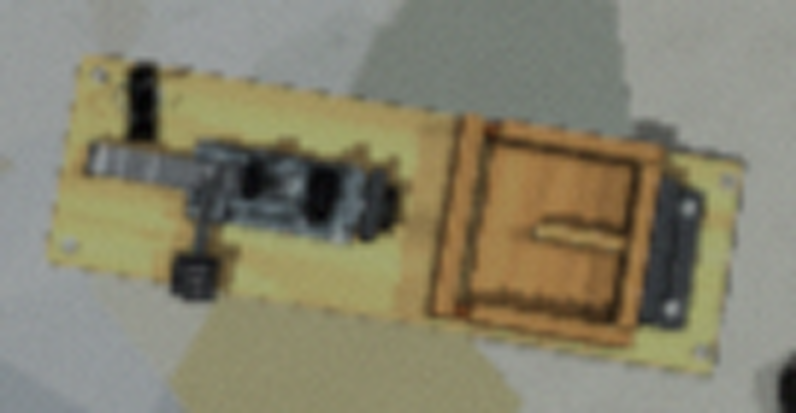

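The crop shows the board corners at (82,57), (745,162), (713,375) and (50,265). The trigger post is at (255,183), the grip post at (322,190), the tab at (195,277), the jaw pad at (385,205) and the panel's left face at x≈448. The clip is at (142,103).

```bash
cat >> h.py <<'E'
def ray(c,u,v,z):
    K=c["camera_matrix"]; d=c["pose"][:3,:3]@np.array([(u-K[0,2])/K[0,0],-(v-K[1,2])/K[1,1],-1]); o=c["pose"][:3,3]
    return o+d*(z-o[2])/d[2]
E
python3 - <<'E'
from h import *
c=cam("top"); g=lambda u,v,z: ray(c,280+(u+.5)/5.9-.5,195+(v+.5)/5.9-.5,z)
B=[g(*p,.032) for p in((82,57),(745,162),(713,375),(50,265))]
for i in range(4): print(B[i].round(4),np.linalg.norm(B[i]-B[i-1]).round(4))
x=(B[1]-B[0]+B[2]-B[3])[:2]; x/=np.linalg.norm(x); y=np.array([-x[1],x[0]]); cen=np.mean(B,0)[:2]
print("yaw",np.degrees(np.arctan2(x[1],x[0])),cen)
F=dict(trig=(255,183,.126),grip=(322,190,.128),tab=(195,277,.072),padtop=(385,205,.072),panel=(455,215,.092),barend=(90,158,.064),clip=(142,103,.075))
org=g(322,190,.128)[:2]-.02*x
for k,v in F.items():
    p=g(*v); print(k,p.round(4),"clamp",((p[:2]-org)@x).round(4),((p[:2]-org)@y).round(4))
print("cen",(cen-org)@x,(cen-org)@y)
s=get_state(); print(R.from_quat(s["ee_rot"]).as_matrix().round(3))
E
```

```text
[0.5776 0.1196 0.032 ] 0.117
[ 0.5205 -0.2493  0.032 ] 0.3734
[ 0.4028 -0.23    0.032 ] 0.1193
[0.4618 0.1361 0.032 ] 0.3708
yaw -98.97892462082926 [ 0.49066817 -0.05588688]
trig [0.5014 0.0229 0.126 ] clamp -0.0151 -0.0019
grip [ 0.4977 -0.0121  0.128 ] clamp 0.02 -0.0
tab [0.4541 0.055  0.072 ] clamp -0.0395 -0.0536
padtop [ 0.4934 -0.0474  0.072 ] clamp 0.0556 0.0012
panel [ 0.487  -0.0839  0.092 ] clamp 0.0926 0.0006
barend [0.5188 0.1128 0.064 ] clamp -0.1066 0.0013
clip [0.5479 0.0843 0.075 ] clamp -0.083 0.0345
cen 0.06437678644741214 -0.00014365620780230152
[[-0.     0.376  0.927]
 [-0.001  0.927 -0.376]
 [-1.    -0.001 -0.   ]]
```

Call:
step_arm(rows=[0,0,0,0,-0.031,0.037,1,0,0,0,0,-0.031,0.037,1,0,0,0,0,-0.031,0.037,1,0,0,0,0,-0.031,0.037,1,0,0,0,0,-0.031,0.037,1,0,0,0,0,-0.031,0.037,1,0,0,0,0,-0.031,0.037,1,0,0,0,0,-0.031,0.037,1,0,0,0,0,-0.031,0.037,1,0,0,0,0,-0.031,0.037,1,0,0,0,0,-0.031,0.037,1,0,0,0,0,-0.031,0.037,1], squeeze=40)

```text
clock: 1.35
tcp_pos: [0.5125, 0.0536, 0.2288]
ee_rot: [0.133, 0.695, -0.132, 0.694]
contact_force: [0.0, 0.4, 0.3]
gripper_width: 0.0011
```

Call:
step_arm(rows=[7.7,0,0,0,0,0,1,7.7,0,0,0,0,0,1,7.7,0,0,0,0,0,1,7.7,0,0,0,0,0,1,7.7,0,0,0,0,0,1,7.7,0,0,0,0,0,1,7.7,0,0,0,0,0,1,7.7,0,0,0,0,0,1,7.7,0,0,0,0,0,1,7.7,0,0,0,0,0,1,0,0,0,0,0,0,1])

```text
clock: 2.45
tcp_pos: [0.5145, 0.0459, 0.2269]
ee_rot: [-0.549, -0.445, 0.551, -0.444]
contact_force: [-1.4, -0.5, 0.7]
gripper_width: 0.0002
```

```bash
cat >> h.py <<'E'
yaw=np.radians(-99); X=np.array([np.cos(yaw),np.sin(yaw)]); Y=np.array([-X[1],X[0]]); O=np.array([.5006,.0066])
def rep(goal=None):
    s=get_state(); M=R.from_quat(s["ee_rot"]).as_matrix(); p=s["tcp_pos"]; f=s["contact_force"]
    print("t",round(s["clock"],2),"clamp",((p[:2]-O)@X*1e3).round(1),((p[:2]-O)@Y*1e3).round(1),"z",(p[2]*1e3).round(1),"F",(f[:2]@X).round(1),(f[:2]@Y).round(1),f[2].round(1),"w",round(s["gripper_width"],4))
    print("toolz yaw",np.degrees(np.arctan2(M[1,2],M[0,2])).round(2),"tilt",M[2].round(3),"q",s["q"].round(2))
    if goal is not None:
        g=np.append(O+goal[0]*X+goal[1]*Y,goal[2]); print("tool shift",(M.T@(g-p)).round(4))
E
python3 -c "
from h import *
rep((-.06,0,.112))"
```

```text
t 2.45 clamp -41.0 7.5 z 226.9 F 0.7 -1.3 0.7 w 0.0002
toolz yaw -102.05 tilt [-1.    -0.003  0.001] q [-0.03  0.35  1.61 -0.    1.18  0.18]
tool shift [ 0.1149 -0.0082 -0.0187]
```

Call:
step_arm(rows=[-3,0,0,0,-0.008,-0.019,1,0,0,0,0.03,0,0,1,0,0,0,0.03,0,0,1,0,0,0,0.02,0,0,1,0,0,0,0.01,0,0,1,0,0,0,0,0,0,1])

```text
clock: 3.05
tcp_pos: [0.511, 0.0669, 0.1347]
ee_rot: [-0.531, -0.466, 0.532, -0.466]
contact_force: [0.3, 1.0, 0.2]
gripper_width: 0.0003
```

```bash
python3 - <<'E'
from h import *
rep((-.06,0,.112))
a=[]
for n,(u,v,w,h) in dict(top=(280,195,135,70),side=(300,170,110,80)).items():
    c=cam(n); a.append(cv2.resize(c["frame"][v:v+h,u:u+w,::-1],(790,int(790*h/w)),interpolation=cv2.INTER_CUBIC)); cv2.imwrite("pics/"+n+"1.png",a[-1])
cv2.imwrite("pics/both1.png",cv2.resize(np.vstack(a),None,fx=.6,fy=.6,interpolation=cv2.INTER_AREA))
E
```

```text
t 3.05 clamp -61.2 0.9 z 134.7 F -1.0 0.2 0.2 w 0.0003
toolz yaw -97.47 tilt [-1.    -0.001  0.001] q [ 0.01  0.47  1.73 -0.    0.95  0.15]
tool shift [ 0.0227 -0.0009  0.0012]
```

View pics/both1.png

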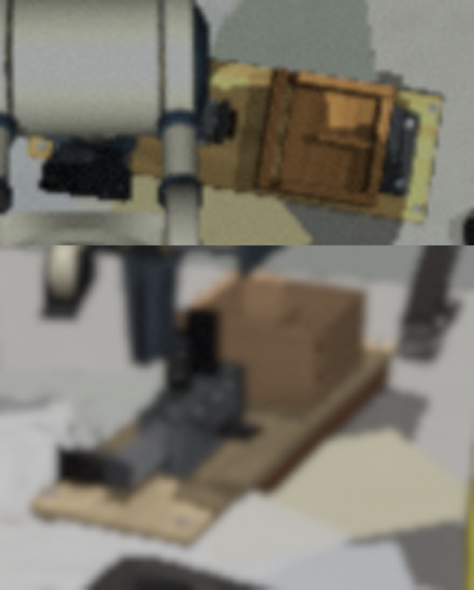

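In the top half the arm covers the posts, with the pad at (220,120) and the panel face at (270,130). In the side half the closed fingers at (155,330) stand just behind the posts at (195,345), as planned. Next I descend and approach.

Call:
step_arm(rows=[1.5,0,0,0.012,-0.001,0,1,0,0,0,0.01,0,0,1,0,0,0,0,0,0.005,1,0,0,0,0,0,0.005,1,0,0,0,0,0,0,1])

```text
clock: 3.65
tcp_pos: [0.5106, 0.0562, 0.1145]
ee_rot: [0.539, 0.457, -0.537, 0.46]
contact_force: [0.4, -0.6, -0.1]
gripper_width: 0.0003
```

```bash
python3 -c "
from h import *
rep((-.04,0,.112))"
```

```text
t 3.65 clamp -50.6 2.1 z 114.5 F 0.5 0.5 -0.1 w 0.0003
toolz yaw -99.08 tilt [-1.     0.005 -0.   ] q [-0.01  0.49  1.75 -0.    0.89  0.15]
tool shift [ 0.0025 -0.0021  0.0106]
```

Call:
step_arm(rows=[0,0,0,0.002,-0.002,0.004,1,0,0,0,0,0,0.004,1,0,0,0,0,0,0.002,1,0,0,0,0,0,0.002,1])

```text
clock: 4.05
tcp_pos: [0.5067, 0.044, 0.1128]
ee_rot: [0.54, 0.457, -0.536, 0.46]
contact_force: [0.9, 3.3, -2.7]
gripper_width: 0.0006
```

Call:
step_arm(rows=[0,0,0,0,0,0.002,1,0,0,0,0,0,0.002,1])

```text
clock: 4.25
tcp_pos: [0.5062, 0.0407, 0.1128]
ee_rot: [0.54, 0.458, -0.536, 0.46]
contact_force: [1.2, 9.8, -2.8]
gripper_width: 0.0002
```

```bash
python3 -c "
from h import *
rep((-.04,0,.112))"
```

```text
t 4.25 clamp -34.5 0.2 z 112.8 F -9.8 -0.4 -2.8 w 0.0002
toolz yaw -99.14 tilt [-1.     0.006 -0.003] q [-0.04  0.49  1.77  0.    0.88  0.12]
tool shift [ 0.0008 -0.0002 -0.0055]
```

Call:
step_arm(rows=[0,0,0,0,0,0.003,1,0,0,0,0,0,0.003,1,0,0,0,0,0,0.003,1,0,0,0,0,0,0.002,1])

```text
clock: 4.65
tcp_pos: [0.5047, 0.0315, 0.1129]
ee_rot: [0.542, 0.458, -0.535, 0.459]
contact_force: [2.1, 7.2, -3.0]
gripper_width: 0.0004
```

Call:
step_arm(rows=[0,0,0,0,0,0.001,1,0,0,0,0,0,0.001,1])

```text
clock: 4.85
tcp_pos: [0.5045, 0.0306, 0.113]
ee_rot: [0.542, 0.458, -0.535, 0.458]
contact_force: [1.9, 16.9, -2.4]
gripper_width: 0.0005
```

Call:
step_arm(rows=[0,0,0,0,0,0.001,1,0,0,0,0,0,0.001,1])

```text
clock: 5.05
tcp_pos: [0.5046, 0.0307, 0.1131]
ee_rot: [0.544, 0.459, -0.534, 0.457]
contact_force: [2.2, 15.8, -2.9]
gripper_width: 0.0005
```

```bash
python3 -c "
from h import *
rep()"
```

```text
t 5.05 clamp -24.4 0.2 z 113.1 F -16.0 -0.3 -2.9 w 0.0005
toolz yaw -99.24 tilt [-1.     0.007 -0.012] q [-0.07  0.48  1.78  0.02  0.87  0.09]
```

Call:
step_arm(rows=[0,0,0,0,0,0.002,1,0,0,0,0,0,0.002,1])

```text
clock: 5.25
tcp_pos: [0.5045, 0.0303, 0.1132]
ee_rot: [0.546, 0.46, -0.532, 0.455]
contact_force: [4.1, 29.0, -4.2]
gripper_width: 0.0001
```

```bash
python3 - <<'E'
from h import *
rep()
c=cam("top"); cv2.imwrite("pics/t2.png",cv2.resize(c["frame"][195:265,280:415,::-1],None,fx=5.9,fy=5.9,interpolation=cv2.INTER_CUBIC))
E
```

```text
t 5.25 clamp -24.1 0.2 z 113.2 F -29.3 -0.5 -4.2 w 0.0001
toolz yaw -99.32 tilt [-1.     0.007 -0.019] q [-0.07  0.48  1.78  0.02  0.87  0.08]
```

View pics/t2.png

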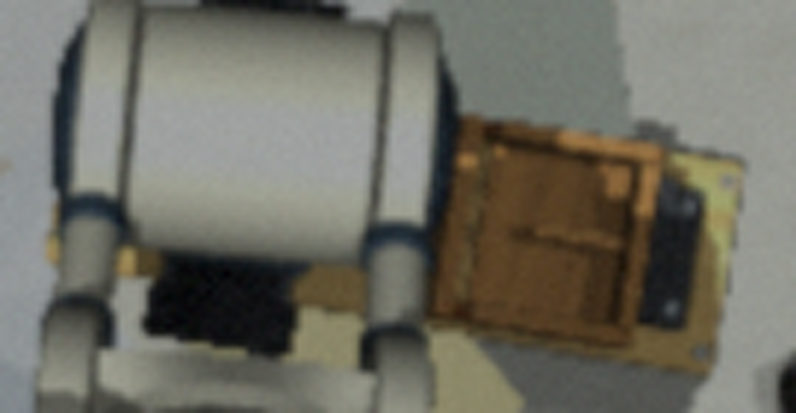

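Call:
step_arm(rows=[0,-1,0,0,0,-0.008,1,0,0,0,0,0,-0.008,1,0,0,0,0,0,-0.006,1,0,0,0,0,0,0,1])

```text
clock: 5.7
tcp_pos: [0.5085, 0.0532, 0.1137]
ee_rot: [0.541, 0.456, -0.536, 0.46]
contact_force: [0.2, -0.7, -0.1]
gripper_width: 0.0006
```

```bash
python3 - <<'E'
from h import *
rep((-.024,0,.112))
a=[]
for n,(u,v,w,h) in dict(top=(280,195,135,70),side=(300,170,110,80)).items():
    c=cam(n); a.append(cv2.resize(c["frame"][v:v+h,u:u+w,::-1],(790,int(790*h/w)),interpolation=cv2.INTER_CUBIC))
cv2.imwrite("pics/both3.png",cv2.resize(np.vstack(a),None,fx=.6,fy=.6,interpolation=cv2.INTER_AREA))
E
```

```text
t 5.7 clamp -47.3 0.5 z 113.7 F 0.7 0.4 -0.1 w 0.0006
toolz yaw -99.28 tilt [-1.     0.008 -0.002] q [-0.01  0.49  1.76  0.    0.88  0.15]
tool shift [ 0.0016 -0.0004  0.0233]
```

View pics/both3.png

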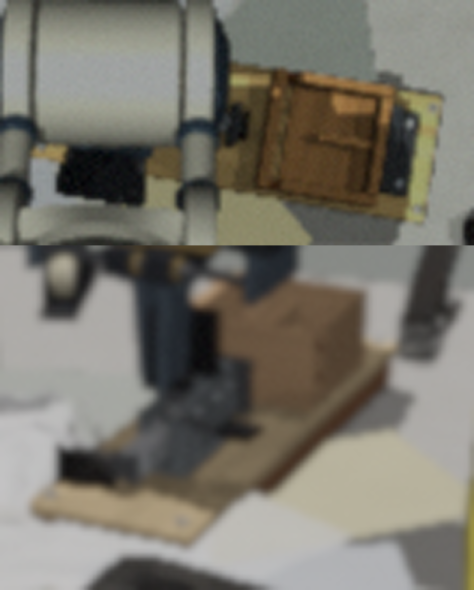

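The pad's front edge moved from about px 234 to px 249 in the top half, about 12 mm, and stayed there. It still has roughly 13 mm to the panel at px 264. Second squeeze:

Call:
step_arm(rows=[0,0,0,0,0,0.005,1,0,0,0,0,0,0.004,1,0,0,0,0,0,0.004,1,0,0,0,0,0,0.004,1,0,0,0,0,0,0.003,1])

```text
clock: 6.3
tcp_pos: [0.5051, 0.0322, 0.1137]
ee_rot: [0.543, 0.456, -0.536, 0.458]
contact_force: [0.3, 5.0, -0.6]
gripper_width: 0.0004
```

Call:
step_arm(rows=[0,0,0,0,0,0.002,1,0,0,0,0,0,0.002,1])

```text
clock: 6.5
tcp_pos: [0.5048, 0.0299, 0.1139]
ee_rot: [0.545, 0.457, -0.535, 0.456]
contact_force: [4.6, 42.9, 1.3]
gripper_width: 0.0009
```

Call:
step_arm(rows=[0,0,0,0,0,0.001,1,0,0,0,0,0,0.001,1])

```text
clock: 6.7
tcp_pos: [0.5049, 0.0306, 0.114]
ee_rot: [0.548, 0.457, -0.534, 0.454]
contact_force: [3.4, 18.9, -2.0]
gripper_width: 0.0003
```

```bash
python3 -c "
from h import *
rep((-.0244,0,.112))"
```

```text
t 6.7 clamp -24.3 0.5 z 114.0 F -19.2 0.4 -2.0 w 0.0003
toolz yaw -99.76 tilt [-1.     0.009 -0.018] q [-0.07  0.48  1.78  0.02  0.87  0.09]
tool shift [ 0.002  -0.0005 -0.    ]
```

Call:
step_arm(rows=[0.5,-1,0,0.001,0,-0.008,1,0,0,0,0,0,-0.008,1,0,0,0,0,0,-0.006,1,0,0,0,0,0,0,1])

```text
clock: 7.1
tcp_pos: [0.5089, 0.0518, 0.1132]
ee_rot: [0.545, 0.451, -0.541, 0.455]
contact_force: [-0.2, 0.4, -0.4]
gripper_width: 0.0003
```

```bash
python3 - <<'E'
from h import *
rep((-.024,0,.112))
c=cam("top"); cv2.imwrite("pics/t4.png",cv2.resize(c["frame"][195:265,320:415,::-1],None,fx=7,fy=7,interpolation=cv2.INTER_CUBIC))
E
```

```text
t 7.1 clamp -45.9 1.1 z 113.2 F -0.4 -0.3 -0.4 w 0.0003
toolz yaw -100.34 tilt [-1.     0.009 -0.001] q [-0.02  0.49  1.76 -0.    0.88  0.17]
tool shift [ 0.0012 -0.0006  0.0219]
```

View pics/t4.png

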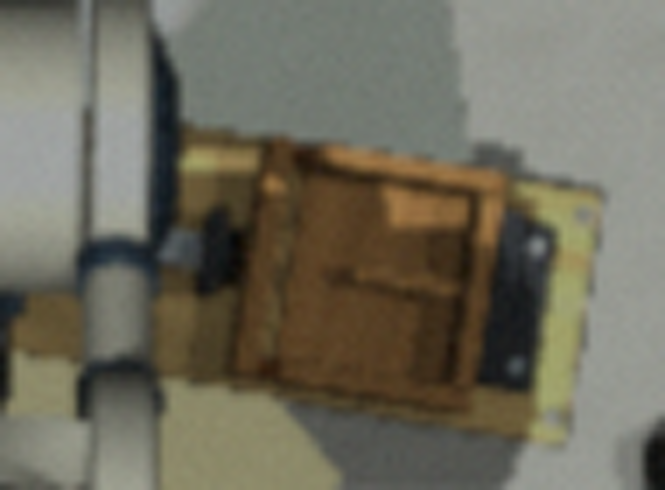

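The pad's front edge (px ~242) is now just short of the panel face (px ~250), about 3 mm. Third squeeze, more carefully:

Call:
step_arm(rows=[-1.2,0,0,0.001,0,0.005,1,0,0,0,0,0,0.004,1,0,0,0,0,0,0.003,1,0,0,0,0,0,0.002,1])

```text
clock: 7.55
tcp_pos: [0.5066, 0.038, 0.1123]
ee_rot: [0.542, 0.457, -0.535, 0.46]
contact_force: [0.9, 8.9, -2.5]
gripper_width: 0.0004
```

Call:
step_arm(rows=[0,0,0,0,0,0.002,1])

```text
clock: 7.65
tcp_pos: [0.5063, 0.0364, 0.1123]
ee_rot: [0.543, 0.457, -0.535, 0.459]
contact_force: [2.0, 14.0, -1.7]
gripper_width: 0.0006
```

Call:
step_arm(rows=[0,0,0,0,0,0.001,1,0,0,0,0,0,0.001,1])

```text
clock: 7.85
tcp_pos: [0.5062, 0.0353, 0.1124]
ee_rot: [0.544, 0.457, -0.535, 0.458]
contact_force: [1.8, 12.7, -0.9]
gripper_width: 0.0005
```

```bash
python3 -c "
from h import *
rep((-.0244,0,.112))"
```

```text
t 7.85 clamp -29.2 1.1 z 112.4 F -12.8 -0.2 -0.9 w 0.0005
toolz yaw -99.43 tilt [-1.     0.01  -0.009] q [-0.05  0.49  1.78  0.01  0.87  0.1 ]
tool shift [ 0.0003 -0.001   0.0048]
```

Call:
step_arm(rows=[0,0,0,0,0,0.0015,1,0,0,0,0,0,0.0015,1])

```text
clock: 8.05
tcp_pos: [0.506, 0.0335, 0.1124]
ee_rot: [0.546, 0.457, -0.534, 0.456]
contact_force: [2.3, 12.5, -0.2]
gripper_width: 0.0
```

Call:
step_arm(rows=[0,0,0,0,0,0.0015,1,0,0,0,0,0,0.0015,1])

```text
clock: 8.25
tcp_pos: [0.5056, 0.0312, 0.1125]
ee_rot: [0.547, 0.457, -0.534, 0.455]
contact_force: [2.3, 12.2, -0.3]
gripper_width: 0.0006
```

Call:
step_arm(rows=[0,0,0,0,0,0.0015,1])

```text
clock: 8.35
tcp_pos: [0.5055, 0.0304, 0.1125]
ee_rot: [0.548, 0.457, -0.534, 0.455]
contact_force: [3.3, 23.9, 1.3]
gripper_width: 0.0005
```

```bash
python3 -c "
from h import *
rep((-.0244,0,.112))"
```

```text
t 8.35 clamp -24.3 1.1 z 112.5 F -24.2 -0.5 1.3 w 0.0005
toolz yaw -99.73 tilt [-1.     0.01  -0.017] q [-0.07  0.48  1.78  0.02  0.86  0.09]
tool shift [ 0.0005 -0.0011 -0.0001]
```

Call:
step_arm(rows=[-0.5,-1,0,0,-0.001,-0.008,1,0,0,0,0,0,-0.008,1,0,0,0,0,0,-0.006,1,0,0,0,0,0,0,1])

```text
clock: 8.75
tcp_pos: [0.5083, 0.0522, 0.1127]
ee_rot: [0.542, 0.455, -0.537, 0.46]
contact_force: [0.6, -0.3, -0.2]
gripper_width: 0.0005
```

Call:
step_arm(rows=[0,0,0,0,0,0.004,1,0,0,0,0,0,0.003,1,0,0,0,0,0,0.001,1,0,0,0,0,0,0.001,1])

```text
clock: 9.15
tcp_pos: [0.5068, 0.0428, 0.1128]
ee_rot: [0.543, 0.455, -0.536, 0.459]
contact_force: [1.4, 12.0, -0.4]
gripper_width: 0.0002
```

```bash
python3 -c "
from h import *
rep((-.0244,0,.112))"
```

```text
t 9.15 clamp -36.7 0.4 z 112.8 F -12.1 -0.5 -0.4 w 0.0002
toolz yaw -99.45 tilt [-1.     0.01  -0.003] q [-0.03  0.49  1.77  0.    0.87  0.13]
tool shift [ 0.0007 -0.0003  0.0123]
```

Call:
step_arm(rows=[0,0,0,0,0,0.001,1,0,0,0,0,0,0.001,1])

```text
clock: 9.35
tcp_pos: [0.5066, 0.0417, 0.1128]
ee_rot: [0.544, 0.455, -0.536, 0.458]
contact_force: [1.8, 14.9, -0.2]
gripper_width: 0.0006
```

Call:
step_arm(rows=[0,0,0,0,0,0.001,1,0,0,0,0,0,0.001,1])

```text
clock: 9.55
tcp_pos: [0.5066, 0.0411, 0.1129]
ee_rot: [0.545, 0.455, -0.535, 0.457]
contact_force: [2.2, 16.1, -0.5]
gripper_width: 0.0006
```

Call:
step_arm(rows=[0,0,0,0,0,0.001,1,0,0,0,0,0,0.001,1])

```text
clock: 9.75
tcp_pos: [0.5065, 0.0409, 0.113]
ee_rot: [0.547, 0.456, -0.534, 0.456]
contact_force: [1.8, 18.0, -0.1]
gripper_width: 0.0003
```

Call:
step_arm(rows=[0,-0.3,0,0,0,0.0013,1,0,-0.3,0,0,0,0.0013,1])

```text
clock: 9.95
tcp_pos: [0.5064, 0.0401, 0.1129]
ee_rot: [0.546, 0.454, -0.537, 0.457]
contact_force: [3.1, 19.4, -3.9]
gripper_width: 0.0004
```

Call:
step_arm(rows=[0,-0.3,0,0,0,0.0013,1,0,-0.3,0,0,0,0.0013,1])

```text
clock: 10.15
tcp_pos: [0.5064, 0.0397, 0.1128]
ee_rot: [0.544, 0.452, -0.539, 0.458]
contact_force: [2.7, 20.3, -3.0]
gripper_width: 0.0004
```

```bash
python3 - <<'E'
from h import *
rep((-.0244,0,.112))
c=cam("top"); cv2.imwrite("pics/t5.png",cv2.resize(c["frame"][195:265,320:415,::-1],None,fx=7,fy=7,interpolation=cv2.INTER_CUBIC))
rep()
E
```

```text
t 10.15 clamp -33.6 0.6 z 112.8 F -20.5 -0.5 -3.0 w 0.0004
toolz yaw -99.96 tilt [-1.     0.012 -0.001] q [-0.04  0.49  1.77 -0.    0.87  0.13]
tool shift [ 0.0007 -0.0004  0.0092]
t 10.2 clamp -33.6 0.6 z 112.8 F -19.3 -0.0 -2.2 w 0.0003
toolz yaw -99.97 tilt [-1.     0.012 -0.001] q [-0.04  0.49  1.77 -0.    0.87  0.14]
```

View pics/t5.png

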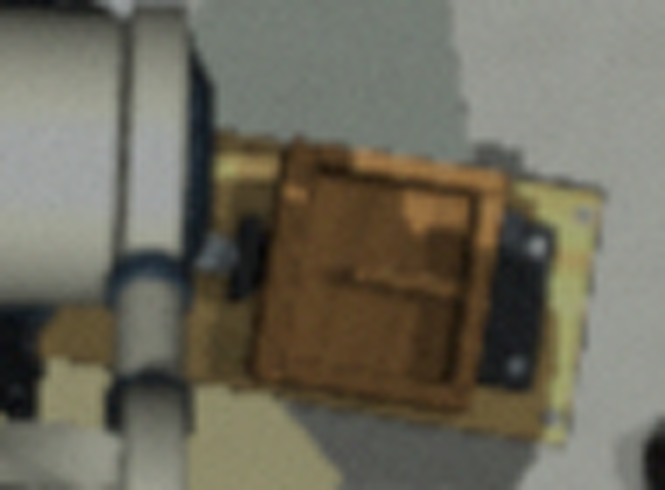

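The panel's left edge moved to px ~272 and the dark gap line is gone, so the panel is home. Force is rising along the pad's spring rate. I go slightly firmer and hold for over a second.

Call:
step_arm(rows=[0,-0.1,0,0,0,0.0016,1,0,-0.1,0,0,0,0.0016,1,0,-0.1,0,0,0,0.0016,1])

```text
clock: 10.5
tcp_pos: [0.5063, 0.0389, 0.1128]
ee_rot: [0.546, 0.451, -0.538, 0.456]
contact_force: [3.7, 23.0, -1.7]
gripper_width: 0.0001
```

Call:
step_arm(rows=[0,-0.1,0,0,0,0.0015,1,0,-0.1,0,0,0,0.0015,1,0,-0.1,0,0,0,0.0015,1])

```text
clock: 10.8
tcp_pos: [0.5063, 0.0385, 0.1129]
ee_rot: [0.548, 0.451, -0.538, 0.455]
contact_force: [3.5, 23.4, -1.8]
gripper_width: 0.0004
```

Call:
step_arm(rows=[0,0,0,0,0,0.0014,1,0,0,0,0,0,0.0014,1,0,0,0,0,0,0.0014,1,0,0,0,0,0,0.0014,1,0,0,0,0,0,0.0014,1,0,0,0,0,0,0.0014,1,0,0,0,0,0,0.0014,1,0,0,0,0,0,0.0014,1,0,0,0,0,0,0.0014,1,0,0,0,0,0,0.0014,1,0,0,0,0,0,0.0014,1,0,0,0,0,0,0.0014,1])

```text
clock: 12.0
tcp_pos: [0.5065, 0.0385, 0.1135]
ee_rot: [0.56, 0.455, -0.53, 0.445]
contact_force: [3.0, 23.1, 0.7]
gripper_width: 0.0002
```

Call:
step_arm(rows=[0,0,0,0,0,0.0014,1,0,0,0,0,0,0.0014,1,0,0,0,0,0,0.0014,1])

```text
clock: 12.3
tcp_pos: [0.5066, 0.0385, 0.1136]
ee_rot: [0.563, 0.456, -0.528, 0.443]
contact_force: [3.7, 24.2, -0.2]
gripper_width: 0.0006
```

```bash
python3 -c "
from h import *
rep((-.050,0,.112))"
```

```text
t 12.3 clamp -32.5 0.9 z 113.6 F -24.5 -0.2 -0.2 w 0.0006
toolz yaw -100.98 tilt [-0.999  0.016 -0.049] q [-0.07  0.48  1.79  0.06  0.85  0.08]
tool shift [ 0.0025 -0.0016 -0.0174]
```

Call:
step_arm(rows=[-1,-1,0,0,0,-0.006,1,-1,-2,0,-0.004,0,-0.007,1,0,0,0,-0.004,0,-0.007,1,0,0,0,-0.004,0,0,1])

```text
clock: 12.7
tcp_pos: [0.5091, 0.0584, 0.1259]
ee_rot: [0.541, 0.454, -0.535, 0.463]
contact_force: [0.9, -0.7, -0.4]
gripper_width: 0.0003
```

```bash
python3 -c "
from h import *
rep((-.041,-.055,.120))"
```

```text
t 12.7 clamp -52.5 0.3 z 125.9 F 0.6 1.0 -0.4 w 0.0003
toolz yaw -99.09 tilt [-1.     0.015  0.003] q [ 0.    0.47  1.75 -0.01  0.9   0.16]
tool shift [ 0.0051 -0.0553  0.0116]
```

Call:
step_arm(rows=[0,0,-0.9,0,-0.02,0,1,0,0,0,0,-0.02,0,1,0,0,0,0,-0.015,0.006,1,0,0,0,0.005,0,0.006,1,0,0,0,0.01,0,0,1,0,0,0,0,0,0,1])

```text
clock: 13.3
tcp_pos: [0.453, 0.053, 0.111]
ee_rot: [0.54, 0.458, -0.538, 0.458]
contact_force: [-0.2, 0.6, -0.6]
gripper_width: 0.0006
```

```bash
python3 - <<'E'
from h import *
rep((-.041,-.055,.084))
c=cam("top"); a=cv2.resize(c["frame"][195:265,280:415,::-1],(790,410),interpolation=cv2.INTER_CUBIC)
c=cam("side"); b=cv2.resize(c["frame"][170:250,300:410,::-1],(790,575),interpolation=cv2.INTER_CUBIC)
cv2.imwrite("pics/b6.png",cv2.resize(np.vstack([a,b]),None,fx=.6,fy=.6,interpolation=cv2.INTER_AREA))
E
```

```text
t 13.3 clamp -38.4 -54.2 z 111.0 F -0.6 -0.3 -0.6 w 0.0006
toolz yaw -99.29 tilt [-1.     0.002 -0.001] q [-0.02  0.44  1.89  0.    0.81  0.15]
tool shift [ 0.027  -0.0008 -0.0026]
```

View pics/b6.png

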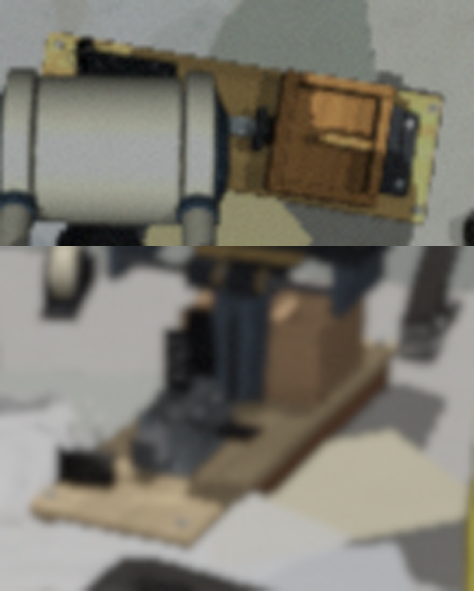

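The side half shows the closed fingers at (240,350) directly above the tab at (240,430). The top half shows the jaw still out at (262,127) with the panel closed. Now I press the tab.

Call:
step_arm(rows=[0,0,0,0.01,-0.001,-0.002,1,0,0,0,0.008,0,0,1,0,0,0,0.004,0,0,1,0,0,0,0.003,0,0,1])

```text
clock: 13.8
tcp_pos: [0.4542, 0.0558, 0.0846]
ee_rot: [0.54, 0.457, -0.537, 0.459]
contact_force: [-0.9, -0.3, 2.3]
gripper_width: 0.0006
```

Call:
step_arm(rows=[0,0,0,0.003,0,0,1,0,0,0,0.002,0,0,1])

```text
clock: 14.0
tcp_pos: [0.4545, 0.0558, 0.0791]
ee_rot: [0.54, 0.457, -0.537, 0.459]
contact_force: [-0.7, -1.7, 14.6]
gripper_width: 0.0006
```

```bash
python3 -c "
from h import *
rep((-.041,-.055,.079))"
```

```text
t 14.0 clamp -41.4 -53.2 z 79.1 F 1.8 -0.5 14.6 w 0.0006
toolz yaw -99.23 tilt [-1.     0.004 -0.001] q [-0.01  0.5   1.92  0.    0.72  0.15]
tool shift [ 0.0001 -0.0018  0.0004]
```

Call:
step_arm(rows=[0,0,0,0.0004,0,0,1,0,0,0,0.0004,0,0,1,0,0,0,0.0004,0,0,1,0,0,0,0.0004,0,0,1,0,0,0,0.0004,0,0,1,0,0,0,0.0004,0,0,1,0,0,0,0.0004,0,0,1,0,0,0,0.0004,0,0,1,0,0,0,0.0004,0,0,1,0,0,0,0.0004,0,0,1,0,0,0,0.0004,0,0,1,0,0,0,0.0004,0,0,1])

```text
clock: 15.2
tcp_pos: [0.4546, 0.0557, 0.0792]
ee_rot: [0.541, 0.456, -0.536, 0.46]
contact_force: [-2.6, -0.0, 12.4]
gripper_width: 0.0005
```

```bash
python3 - <<'E'
from h import *
rep()
c=cam("top"); a=cv2.resize(c["frame"][195:265,280:415,::-1],(790,410),interpolation=cv2.INTER_CUBIC)
c=cam("side"); b=cv2.resize(c["frame"][170:250,300:410,::-1],(790,575),interpolation=cv2.INTER_CUBIC)
cv2.imwrite("pics/b7.png",cv2.resize(np.vstack([a,b]),None,fx=.6,fy=.6,interpolation=cv2.INTER_AREA))
E
```

```text
t 15.2 clamp -41.3 -53.2 z 79.2 F 0.4 -2.5 12.4 w 0.0005
toolz yaw -99.21 tilt [-1.     0.009 -0.002] q [-0.01  0.5   1.92  0.    0.71  0.15]
```

View pics/b7.png

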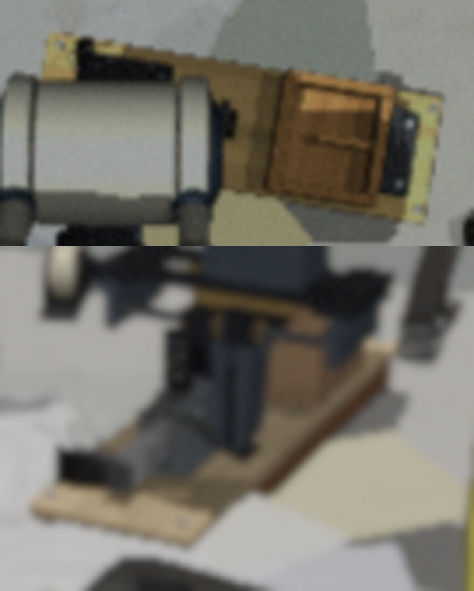

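The jaw has sprung back: its pad edge is at px ~235, matching the start. The panel stays home. I hold a little longer, then lift away.

Call:
step_arm(rows=[0,0,0,0.0004,0,0,1,0,0,0,0.0004,0,0,1,0,0,0,0.0004,0,0,1,0,0,0,0.0004,0,0,1,0,0,0,0.0004,0,0,1,0,0,0,0.0004,0,0,1,0,0,0,0.0004,0,0,1,0,0,0,0.0004,0,0,1,0,0,0,0.0004,0,0,1,0,0,0,0.0004,0,0,1])

```text
clock: 16.3
tcp_pos: [0.4545, 0.0557, 0.0791]
ee_rot: [0.542, 0.455, -0.535, 0.461]
contact_force: [-3.6, -1.8, 13.7]
gripper_width: 0.0001
```

Call:
step_arm(rows=[0,0,0,-0.005,0,0,1,0,0,0,-0.01,0,0,1,0,0,0,-0.03,0,0,1,0,0,0,-0.04,0,0,1,0,0,0,-0.04,0,0,1,0,0,0,-0.03,0,0,1,0,0,0,0,0,-0.04,1,0,0,0,0,0,-0.04,1,0,0,0,0,0,-0.04,1,0,0,0,0,0,-0.04,1,0,0,0,0,0,-0.04,1,0,0,0,0,0,0,1])

```text
clock: 17.5
tcp_pos: [0.4856, 0.2601, 0.2498]
ee_rot: [0.546, 0.453, -0.533, 0.461]
contact_force: [-0.2, -0.8, 0.1]
gripper_width: 0.0002
```

```bash
python3 - <<'E'
from h import *
rep()
c=cam("top"); cv2.imwrite("pics/t8.png",cv2.resize(c["frame"][195:265,280:415,::-1],None,fx=5.9,fy=5.9,interpolation=cv2.INTER_CUBIC))
E
```

```text
t 17.5 clamp -248.1 -54.5 z 249.8 F 0.8 -0.1 0.1 w 0.0002
toolz yaw -99.46 tilt [-1.     0.02  -0.006] q [ 0.39  0.36  1.52 -0.01  1.24  0.55]
```

View pics/t8.png

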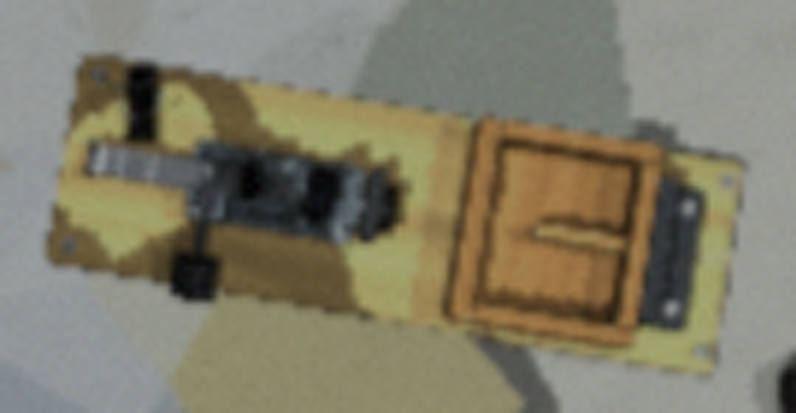

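The bar end (90,158), pad (385,205), trigger (255,183), tab (195,277) and clip are all where they started. The panel is flush, with its left edge at px ~465 where it was 448. I hand the job in.

```bash
python3 -c "
from plant import *
job_done()"
```

```text
the job is handed in; nothing more can be done
```

The panel is pressed fully home, the jaw has sprung all the way back, and I handed the job in at about 17.5 s of the 64 s allowed.

- **Squeezing:** I pushed the trigger from behind with the closed fingers: three full squeezes and one short one. On the fourth it went hard, and I stopped at about 23–24 N on the trigger. That works out to about 13–17 N on the panel. I held it there for about 1.8 s.
- **Release:** I let the trigger out, then pressed the tab down to its stop for about 2.3 s and lifted away.

**Last checks:** The final top view shows the panel flush with no gap line. The jaw, bar end, trigger, tab and clip are all where they started. The fingers touch nothing, and the measured tool force is under 1 N.

**Not ideal:**
- In the second squeeze the trigger force briefly reached about 43 N when the fingers ran onto the trigger's own end stop. Only the fingers were in contact, and the pad had not yet reached the panel.
- The tab took 12–15 N at its stop, more than the 1–5 N needed to move it.
- The panel force is worked out from the trigger force, not measured directly.

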